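Seat the stoppers of three sample jars, smallest first

TASK

The white push-in stoppers (with a soft rubber button on top) of the three amber sample jars stand proud of their rims: with the fingertips, press each one straight down until it is fully home, first on the small jar, then the middle-sized one, then the large one. Press lightly, do not start on the next stopper before the last is home, and do not grip, lift, tip or push along any jar. Leave the vials, dish and beaker among them where they are.

Things in the scene. Friction and masses are not known exactly. Their poses are not given: they have to be found in the camera images.
- jar_small: the small sample jar: round amber glass jar with a plain paper band, 40 mm across, rim 45 mm above its underside, loose, upright on the worktop (about 0.15 kg); origin at the centre of its underside, z up
- stopper_small_top (a point): centre of the top of the soft black rubber button (26 mm across, 6 mm high) on the small jar's stopper (white flange, 34 mm across, 8 mm thick, thin black sealing ring below); 69 mm above the jar's underside with the stopper fully up, 61 mm when home and untouched. The button gives 1 mm per 2.5 N, up to 6 mm (15 N), then is hard; it springs back
- stopper_small (a joint): how far (m) the small jar's stopper has been pushed down into the neck: 0 = sealing ring 8 mm above the rim, 0.008 = fully home, sealing ring on the rim (hard stop). Starts at 0 to 0.002. No spring: about 3 N of friction, and it stays where it is left
- jar_middle: the middle sample jar: round amber glass jar with a plain paper band, 54 mm across, rim 65 mm above its underside, loose, upright on the worktop (about 0.3 kg); origin at the centre of its underside, z up
- stopper_middle_top (a point): centre of the top of the soft black rubber button (36 mm across, 6 mm high) on the middle jar's stopper (white flange, 44 mm across, 8 mm thick, thin black sealing ring below); 89 mm above the jar's underside with the stopper fully up, 81 mm when home and untouched. The button gives 1 mm per 2.5 N, up to 6 mm (15 N), then is hard; it springs back
- stopper_middle (a joint): how far (m) the middle jar's stopper has been pushed down into the neck: 0 = sealing ring 8 mm above the rim, 0.008 = fully home, sealing ring on the rim (hard stop). Starts at 0 to 0.002. No spring: about 3 N of friction, and it stays where it is left
- jar_large: the large sample jar: round amber glass jar with a plain paper band, 70 mm across, rim 90 mm above its underside, loose, upright on the worktop (about 0.6 kg); origin at the centre of its underside, z up
- stopper_large_top (a point): centre of the top of the soft black rubber button (48 mm across, 6 mm high) on the large jar's stopper (white flange, 56 mm across, 8 mm thick, thin black sealing ring below); 114 mm above the jar's underside with the stopper fully up, 106 mm when home and untouched. The button gives 1 mm per 2.5 N, up to 6 mm (15 N), then is hard; it springs back
- stopper_large (a joint): how far (m) the large jar's stopper has been pushed down into the neck: 0 = sealing ring 8 mm above the rim, 0.008 = fully home, sealing ring on the rim (hard stop). Starts at 0 to 0.002. No spring: about 3 N of friction, and it stays where it is left
- vial_dark_cap: small glass vial with a dark screw cap, 22 mm across, 50 mm tall, loose bystander; origin at the centre of its underside
- vial_white_cap: small glass vial with a white screw cap, 22 mm across, 50 mm tall, loose bystander; origin at the centre of its underside
- petri_dish: flat lidded dish, 59 mm across, 14 mm tall, loose bystander; origin at the centre of its underside
- beaker: clear empty beaker, 54 mm across, 69 mm tall, loose bystander; origin at the centre of its underside
Things that resemble listed ones, but are neither listed nor needed, are in the scene too. Leave any green look-alike of the jar_middle alone.

How it is judged:
By the outcome, as a careful person would: the job done as asked, in the order asked, and still so for the second after the job is handed in, with the robot touching nothing.
It also fails if it takes over 51 s, if anything falls off the work surface, if the arm or the gripper's body presses on something with over 40 N, if the wrist force passes 120 N, or if a joint passes its speed limit or range.

ROBOT

A 6-joint arm with a two-finger parallel gripper is mounted at the origin on a cart in front of the work surface, level with it; the furniture and walls round the work are solid. World frame = base frame: x ahead of the robot, y to its left, z up, the work surface at z = 0. Lengths are in m, angles in rad, forces in N, time in s.
With the tool pointing down it reaches from about 0.325 to 0.75 m from the base axis. Payload 7.6 kg.
Tool frame: the origin (TCP) lies at the very end of the fingers, on their centre line; the grasp point (between the pads) lies 19 mm behind it (robot.grip_point_offset is the distance from the TCP to the grasp point, in m); z points along the fingers, y is the line along which they close (so a half turn about z gives the same grasp; the last joint's range is limited). The gripper opens to 85 mm and grips with 20 to 120 N. Pads are 22 mm wide; open, the fingers measure 114 mm over their backs; the gripper's body (76 mm by 85 mm) begins 54 mm behind the grasp point. The pads swing forward as they close: fully open they stand 13 mm farther back than shut.
Start: joints at [-1.251, 0.052, 1.401, -0, 1.689, -0.07], TCP at [0.2, -0.486, 0.231] pointing down, gripper open.
Joint ranges: [-2.9, 2.9], [-0.91, 2.17], [0.12, 2.37], [-1.06, 4.2], [0.26, 2.73], [-2.93, 2.93]. Speed limits (rad/s): [2.57, 2.57, 3.01, 3.14, 3.14, 3.14].

INTERFACE

Orientations are given as a rotation vector (axis times angle).
In Python, from cell import robot gives the robot as it stands. Calls block until the motion is done:
- robot.reach(position, orientation): joint-space move of the TCP to a pose.
- robot.move_l(position, orientation=None, max_speed=0.15, stop_force=None): straight line of the TCP; orientation=None keeps the orientation; max_speed is the mean speed in m/s. With stop_force (N) it stops when the force on the tool has changed by that much, and returns True; else False.
- robot.movej(angles): joint-space move.
- robot.set_gripper(opening, strength=None): finger opening in m; strength is the grip in N (None keeps the last); returns when the fingers have stopped.
- robot.pause(seconds).
- robot.ik(position, orientation): joint angles nearest the present ones, or None.
- robot.observe(): the state.
- robot.snapshot(name): name is "scene" or "top" or "wrist"; returns a dict with "color" (400x640x3 uint8, blue, green, red), "fx", "fy", "cx", "cy" (pixels), "extrinsics" (4x4, takes a point from world to camera coordinates). Camera axes: x right, y down, z forward; pixel columns grow to the right and rows downward; lengths in m; the calibration is good to about 2 mm. A picture is of the moment at which its call begins. There is no depth.
A pose or a line that the arm cannot do raises robot.PlanningError and nothing moves.
- robot.finish_job(): hands the job in; it is judged then, once.
Trained networks look in the newest picture that a camera, given by its name, has taken for a name from the list of things; names that differ only in an ending like _2 or _b are one class to them, and where a whole thing is asked for, a point or a joint stands for the part that bears it (a point fixed in the world has none). Each returns a list of dicts, best first, with "conf" (0 to 1); they miss things now and then, are a little off and sometimes report something else, mostly with a low value. They report only what shows in the picture. A call takes as long as a camera call. They do not tell look-alikes from the thing itself.
- robot.silhouettes(camera, target): "pixels" (400x640 bool, what is visible of it) and "at" ([column, row] in pixels, amid what is visible of it).
- robot.landmark_of(camera, target): "at" ([column, row] in pixels: a listed point, or the origin of a listed thing).
The state is a dict: "clock": time; "joint_pos": joint angles; "dq": joint speeds; "joint_efforts": joint torques, N m; "eef_pos": TCP position; "orientation": TCP orientation; "ft_force": force on the tool from outside, world axes, zero at the start; "moment": the same for the moment, N m; "grip_width": finger opening in m; "finger_force": force on a finger pad.
Only numpy, scipy, OpenCV 4.12 (cv2) and the standard library are available. Lean on these libraries where they do the work, as an engineer would, in place of code of your own. Each camera call takes 0.05 s, during which the arm holds its last target. There are 200 camera calls.

## Working session

There is one attempt and no reset: what is moved stays moved. The work goes in short steps, each a Python script; the robot and the scene stay as the last script left them, time stands still between calls to the robot, and variables do not carry over. Pictures are saved under pics/ and viewed, at most 10 in all, crops included, and the job is handed in when it is done.

```bash
mkdir -p pics
cat > h.py <<'E'
import numpy as np, cv2
from cell import robot
def proj(s,p):
    q=s["extrinsics"]@np.append(p,1); return np.array([s["fx"]*q[0]/q[2]+s["cx"], s["fy"]*q[1]/q[2]+s["cy"]])
def P(s):
    return np.array([[s["fx"],0,s["cx"]],[0,s["fy"],s["cy"]],[0,0,1]])@s["extrinsics"][:3]
def atz(s,px,z):
    M=P(s); H=np.c_[M[:,0],M[:,1],M[:,2]*z+M[:,3]]; r=np.linalg.solve(H,[px[0],px[1],1]); return r[:2]/r[2]
def tri(views):  # [(snapshot, px)] -> point, residual px
    A=[]
    for s,p in views:
        M=P(s); A+= [p[0]*M[2]-M[0], p[1]*M[2]-M[1]]
    v=np.linalg.svd(np.array(A))[2][-1]; x=v[:3]/v[3]
    return x, max(np.linalg.norm(proj(s,x)-p) for s,p in views)
E
python3 - <<'E'
from h import *
np.set_printoptions(precision=3,suppress=True)
S={}
for c in("scene","top"):
    S[c]=robot.snapshot(c); cv2.imwrite(f"pics/{c}0.png",S[c]["color"])
    for t in("stopper_small_top","stopper_middle_top","stopper_large_top","jar_small","jar_middle","jar_large","vial_dark_cap","vial_white_cap","petri_dish","beaker"):
        print(c,t,[(np.round(d["at"],1).tolist(),round(d["conf"],2)) for d in robot.landmark_of(c,t)])
    E=np.linalg.inv(S[c]["extrinsics"]); print(E[:3,3],S[c]["fx"])
E
```

```text
scene stopper_small_top [([385.7, 177.7], 0.58), ([310.8, 210.9], 0.38)]
scene stopper_middle_top [([304.9, 264.5], 0.82), ([216.3, 283.7], 0.78), ([270.9, 296.8], 0.68), ([254.2, 239.7], 0.66)]
scene stopper_large_top [([348.0, 206.0], 0.62)]
scene jar_small [([381.1, 198.3], 0.72)]
scene jar_middle [([302.7, 287.2], 0.94), ([259.2, 263.5], 0.92), ([275.8, 320.5], 0.6), ([225.7, 301.0], 0.59)]
scene jar_large [([346.0, 237.2], 0.89)]
scene vial_dark_cap [([288.3, 254.6], 0.58)]
scene vial_white_cap [([354.7, 205.8], 0.37)]
scene petri_dish [([310.9, 211.3], 0.86), ([345.8, 237.8], 0.53)]
scene beaker [([261.2, 226.4], 0.81)]
[0.162 0.377 0.751] 402.95153767564733
top stopper_small_top [([394.7, 203.8], 0.6)]
top stopper_middle_top [([276.8, 231.8], 0.68), ([236.1, 240.1], 0.56), ([255.7, 191.5], 0.55), ([219.3, 203.6], 0.45)]
top stopper_large_top [([336.5, 214.5], 0.55)]
top jar_small [([387.4, 211.0], 0.65)]
top jar_middle [([224.2, 208.8], 0.75), ([260.2, 199.2], 0.7), ([243.0, 243.7], 0.69), ([275.3, 238.4], 0.58)]
top jar_large [([339.1, 220.9], 0.81)]
top vial_dark_cap [([278.9, 167.2], 0.54), ([281.5, 209.0], 0.53), ([260.3, 200.2], 0.49)]
top vial_white_cap [([359.1, 204.1], 0.63)]
top petri_dish [([330.6, 177.5], 0.67), ([281.8, 165.8], 0.58)]
top beaker [([281.4, 165.9], 0.86)]
[0.337 0.028 1.2  ] 452.8476286778657
```

Run:
```python
import cv2
a=cv2.imread("pics/scene0.png")[140:340,180:440]; cv2.imwrite("pics/s.png",cv2.resize(a,None,fx=3,fy=3,interpolation=cv2.INTER_CUBIC))
a=cv2.imread("pics/top0.png")[130:290,180:440]; cv2.imwrite("pics/t.png",cv2.resize(a,None,fx=3,fy=3,interpolation=cv2.INTER_CUBIC))
```

```text
(no output)
```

View pics/s.png

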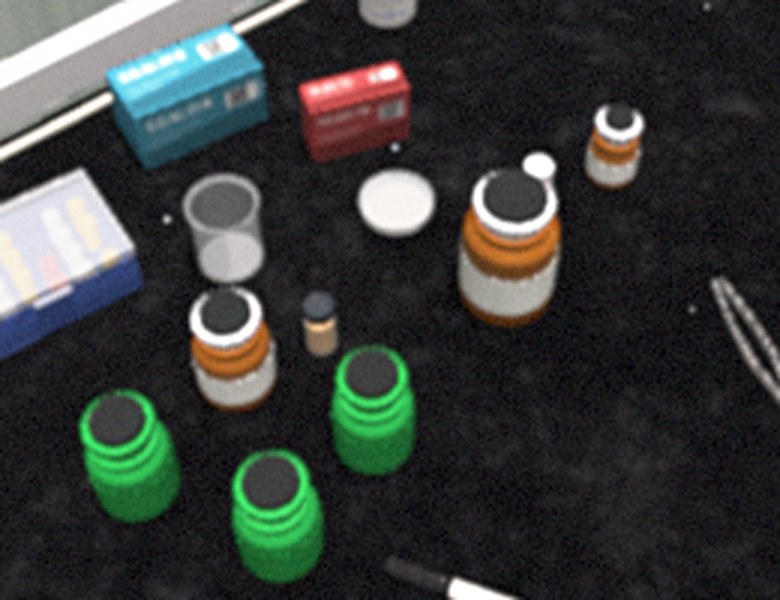

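View pics/t.png

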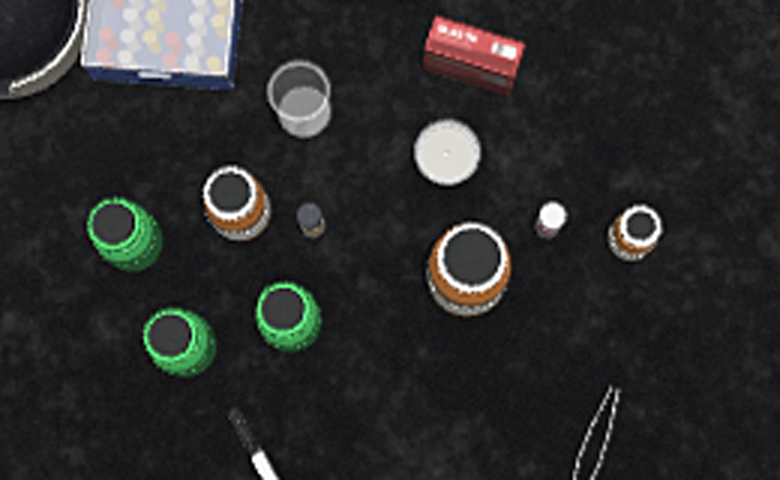

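The scene view shows one small amber jar (385,178), one large (350,206) and one middle-sized (255,243). There are three green look-alikes of the middle jar at (219,280), (271,300) and (304,264). In the top view the amber buttons are at about (394,206), (337,215) and (257,194), and the greens at (219,204), (237,241) and (276,232). I choose the amber/white ones.

Run:
```python
from h import *
np.set_printoptions(precision=4,suppress=True)
S={c:robot.snapshot(c) for c in("scene","top")}
seed={"small":([386,178],[394,205]),"middle":([255,242],[257,193]),"large":([348,206],[337,215])}
near=lambda L,p:min(L,key=lambda d:np.linalg.norm(np.array(d["at"])-p))["at"]
for k,(a,b) in seed.items():
    pa,pb=near(robot.landmark_of("scene",f"stopper_{k}_top"),a),near(robot.landmark_of("top",f"stopper_{k}_top"),b)
    x,r=tri([(S["scene"],pa),(S["top"],pb)]); print(k,"net",pa,pb,x,r, "hand",*tri([(S["scene"],a),(S["top"],b)]))
o=robot.observe(); print(o["clock"],o["orientation"],o["ft_force"])
R=cv2.Rodrigues(np.array(o["orientation"]))[0]; print(R)
s=robot.snapshot("wrist"); E=np.linalg.inv(s["extrinsics"]); print("cam in tool",R.T@(E[:3,3]-o["eef_pos"]),R.T@E[:3,2],s["fx"])
```

```text
small net [384.5, 178.1] [394.6, 204.0] [ 0.5633 -0.1805  0.0584] 1.4058526221252705 hand [ 0.5587 -0.1781  0.0643] 0.9291057401502038
middle net [251.2, 240.4] [254.9, 194.3] [0.5908 0.1749 0.0978] 2.4556193599591865 hand [0.595  0.1693 0.0841] 0.5621975193589769
large net [346.7, 202.8] [337.1, 211.5] [ 0.539  -0.0296  0.1039] 1.1837628358971275 hand [ 0.5318 -0.0286  0.1002] 1.8058797110960856
1.5 [3.082  0.6084 0.    ] [ 0.3494  0.1311 -0.0879]
[[ 0.925   0.38    0.    ]
 [ 0.38   -0.925  -0.0001]
 [ 0.      0.0001 -1.    ]]
cam in tool [ 0.0838  0.0006 -0.142 ] [-0.3225 -0.0002  0.9466] 278.8914649400088
```

```bash
cat >> h.py <<'E'
DOWN=[np.pi,0,0]
def look(k,guess,tag,h=0.105,d=0.05):
    """two wrist views of a stopper top; leaves the arm above it"""
    V=[];out=[]
    for i,dx in enumerate((-d,0)):
        robot.move_l([guess[0]+dx,guess[1],guess[2]+h],DOWN,max_speed=0.15)
        s=robot.snapshot("wrist"); cv2.imwrite(f"pics/{tag}{i}.png",s["color"])
        L=robot.landmark_of("wrist",f"stopper_{k}_top"); e=proj(s,guess)
        p=min(L,key=lambda d:np.linalg.norm(np.array(d["at"])-e))["at"] if L else None
        print(k,i,"expected",e,"net",[(np.round(d["at"],1).tolist(),round(d["conf"],2)) for d in L])
        # dark blob enclosed by white flange, near the expected pixel: contour holes of white mask
        hsv=cv2.cvtColor(s["color"],cv2.COLOR_BGR2HSV); w=((hsv[...,1]<60)&(hsv[...,2]>120)).astype(np.uint8)
        cs,hi=cv2.findContours(w,cv2.RETR_CCOMP,cv2.CHAIN_APPROX_NONE)
        E=[cv2.fitEllipse(c) for c,hh in zip(cs,hi[0]) if hh[3]>=0 and cv2.contourArea(c)>300]
        E=[q for q in E if np.linalg.norm(np.array(q[0])-e)<60]
        print("  holes",[(np.round(q[0],1).tolist(),np.round(q[1],1).tolist()) for q in E])
        V.append((s,p)); 
        if E: out.append((s,min(E,key=lambda q:np.linalg.norm(np.array(q[0])-e))[0]))
    if all(p is not None for _,p in V): print("  tri net",*tri(V))
    if len(out)==2: print("  tri ell",*tri(out))
E
python3 - <<'E'
from h import *
np.set_printoptions(precision=4,suppress=True)
robot.set_gripper(0.0)
g=np.array([0.561,-0.179,0.067])
print(robot.ik([g[0]-.05,g[1],g[2]+.105],DOWN))
robot.reach([g[0]-.05,g[1],g[2]+.105],DOWN)
look("small",g,"ws")
o=robot.observe(); print(o["clock"],o["eef_pos"],o["ft_force"],o["grip_width"])
E
```

```text
[-0.4051  0.1238  1.443  -0.      1.5748  1.1657]
small 0 expected [319.5854 142.0689] net [([315.8, 143.3], 0.97)]
  holes [([316.2, 142.6], [29.3, 29.8])]
small 1 expected [320.3775 195.8885] net [([316.7, 200.7], 0.62)]
  holes [([317.2, 195.6], [27.2, 27.8])]
  tri net [ 0.5623 -0.1759  0.084 ] 0.09735975894687258
  tri ell [ 0.56   -0.176   0.0631] 0.004668562225339037
4.8667 [ 0.5603 -0.1791  0.1719] [-0.6481 -0.7293 -0.0391] 0.00017951396057884023
```

Run:
```python
import cv2
a=cv2.imread("pics/ws1.png")[60:330,160:480]; cv2.imwrite("pics/ws1c.png",cv2.resize(a,None,fx=2,fy=2,interpolation=cv2.INTER_CUBIC))
```

```text
(no output)
```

View pics/ws1c.png

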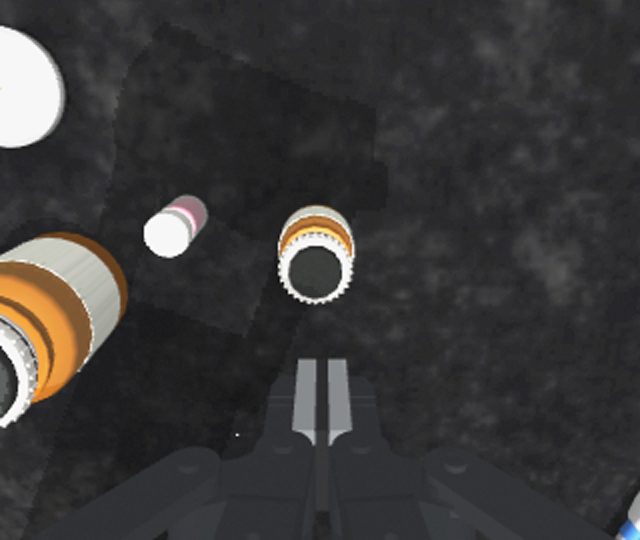

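The crop shows the small amber jar: white knurled stopper with its dark button at full-image (317,196), the fingers clear of it, and the large jar to the left.

```bash
cat >> h.py <<'E'
def press(xy,top,home,F=8.5):
    st=lambda:(lambda o:(round(o["clock"],2),np.round(o["eef_pos"],4),np.round(o["ft_force"],2)))(robot.observe())
    robot.move_l([*xy,top+0.008],DOWN,max_speed=0.12); print(st())
    print("contact",robot.move_l([*xy,home-0.006],max_speed=0.02,stop_force=F),st(),"home",home)
    robot.pause(0.15); print(st())
    robot.move_l([*xy,top+0.012],max_speed=0.05); print(st())
E
python3 - <<'E'
from h import *
press([0.560,-0.176],0.069,0.061)
robot.move_l([0.561,-0.179,0.172],DOWN)
s=robot.snapshot("wrist"); cv2.imwrite("pics/ws2.png",s["color"][60:330,160:480])
print(robot.observe()["clock"],[d["at"] for d in robot.landmark_of("wrist","stopper_small_top")])
E
```

```text
(5.81, array([ 0.5605, -0.1762,  0.0781]), array([-0.31, -0.33,  0.55]))
contact True (6.76, array([ 0.5602, -0.1761,  0.0577]), array([-2.16,  0.8 ,  8.08])) home 0.061
(6.91, array([ 0.5603, -0.1761,  0.0579]), array([-2.07,  1.42,  8.12]))
(7.54, array([ 0.5599, -0.176 ,  0.0808]), array([-0.25,  0.39, -0.15]))
8.35 [[319.5, 194.7]]
```

Force and height agree with home: 8.1 N at 57.8 mm, which is 3.2 mm of button plus 61 mm. I'll check this in the picture while approaching the middle jar.

Run:
```python
from h import *
np.set_printoptions(precision=4,suppress=True)
g=np.array([0.593,0.171,0.088])
robot.reach([g[0]-.05,g[1],g[2]+.105],DOWN)
look("middle",g,"wm")
print(robot.observe()["clock"])
a=cv2.imread("pics/ws1.png")[100:280,220:400]; b=cv2.imread("pics/ws2.png")[40:220,60:240]; c=cv2.imread("pics/wm1.png")[60:330,160:480]
c=cv2.resize(c,(320,270)); r=np.zeros((270,680,3),np.uint8); r[:180,:180]=a; r[:180,180:360]=b; r[:,360:]=c; cv2.imwrite("pics/cmp.png",r)
```

```text
middle 0 expected [319.3063 142.5833] net [([365.4, 245.5], 0.72), ([317.2, 141.6], 0.69), ([270.1, 260.4], 0.64), ([207.7, 168.2], 0.62)]
  holes [([317.6, 139.7], [39.7, 41.0])]
middle 1 expected [320.2331 195.946 ] net [([217.7, 221.4], 0.89), ([362.7, 283.3], 0.66), ([318.0, 192.3], 0.59), ([273.9, 302.8], 0.58)]
  holes [([318.5, 192.3], [37.3, 38.2])]
  tri net [0.5919 0.1731 0.0737] 0.1048412429239019
  tri ell [0.5948 0.1726 0.0826] 0.05596323413757785
10.65
```

View pics/cmp.png

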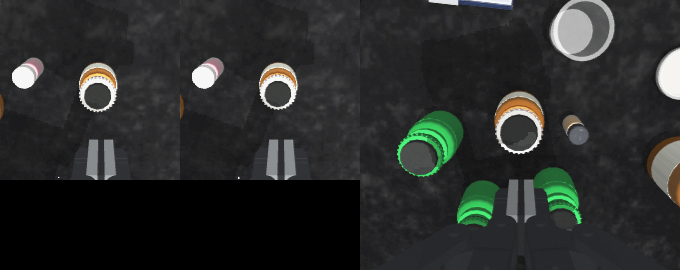

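In the left pair the small stopper has moved down onto its rim and the jar has not moved. The right panel is centred on the amber middle jar at full-image (318,192), with the greens at a distance.

Run:
```python
from h import *
np.set_printoptions(precision=4,suppress=True)
press([0.595,0.1727],0.089,0.081)
robot.move_l([0.593,0.171,0.193],DOWN)
s=robot.snapshot("wrist"); cv2.imwrite("pics/wm2.png",s["color"])
g=np.array([0.535,-0.029,0.113])
robot.reach([g[0]-.05,g[1],g[2]+.105],DOWN)
look("large",g,"wl")
print(robot.observe()["clock"])
r=np.zeros((270,680,3),np.uint8); r[:180,:180]=cv2.imread("pics/wm1.png")[100:280,220:400]; r[:180,180:360]=s["color"][100:280,220:400]; r[:,360:]=cv2.imread("pics/wl1.png")[60:330,160:480]; cv2.imwrite("pics/cmp2.png",r)
```

```text
(11.6, array([0.5955, 0.1728, 0.0982]), array([-0.32,  0.65, -0.29]))
contact True (12.56, array([0.5952, 0.1728, 0.0777]), array([-2.77, -0.85,  7.93])) home 0.081
(12.71, array([0.5952, 0.1728, 0.078 ]), array([-2.41, -0.97,  7.73]))
(13.34, array([0.5949, 0.1727, 0.1008]), array([-0.36, -1.13, -0.63]))
large 0 expected [321.3355 142.6741] net [([320.7, 153.7], 0.65)]
  holes [([320.4, 148.4], [53.6, 54.3])]
large 1 expected [320.4292 195.9554] net [([321.6, 201.1], 0.57)]
  holes [([319.7, 200.3], [48.7, 50.2])]
  tri net [ 0.5208 -0.0293  0.0879] 0.8823885671098494
  tri ell [ 0.5293 -0.0282  0.1091] 0.029088045365293073
16.0
```

View pics/cmp2.png

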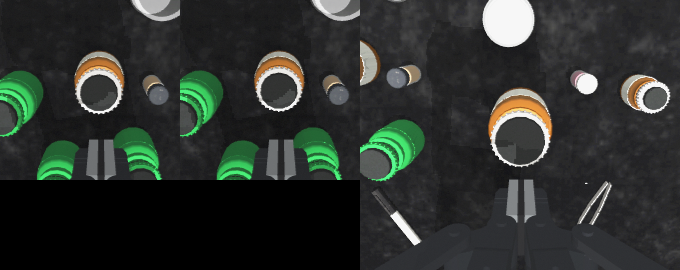

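The middle stopper is home (7.8 N at 77.9 mm, plus 3.1 mm of button, gives 81 mm) and its jar has not moved. The large button is centred at full-image (320,200).

Run:
```python
from h import *
press([0.530,-0.028],0.114,0.106)
robot.move_l([0.535,-0.029,0.218],DOWN)
s=robot.snapshot("wrist")
robot.movej([-1.251,0.052,1.401,0,1.689,-0.07])
t=robot.snapshot("scene"); print(robot.observe()["clock"])
r=np.zeros((400,780,3),np.uint8); r[:180,:180]=cv2.imread("pics/wl1.png")[100:280,220:400]; r[200:380,:180]=s["color"][100:280,220:400]; r[:,180:]=cv2.resize(t["color"][140:340,160:440],(600,400))[:, :600]if 0 else cv2.resize(t["color"][140:340,160:440],(600,400)); cv2.imwrite("pics/cmp3.png",r)
```

```text
(16.95, array([ 0.5305, -0.0281,  0.123 ]), array([ 0.12, -0.41,  0.12]))
contact True (17.9, array([ 0.5302, -0.028 ,  0.1026]), array([-2.89,  0.37,  9.54])) home 0.106
(18.05, array([ 0.5302, -0.028 ,  0.1029]), array([-2.42,  0.61,  7.57]))
(18.68, array([ 0.5299, -0.028 ,  0.1258]), array([-0.98,  0.34, -0.02]))
21.5917
```

View pics/cmp3.png

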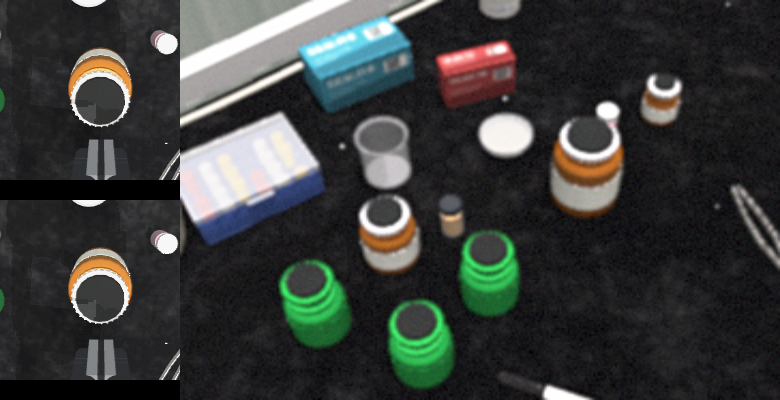

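The scene view shows all three amber stoppers seated, every jar and bystander standing where it was, and the arm clear.

```bash
python3 -c "
from cell import robot
print(robot.finish_job())"
```

```text
the job is handed in; nothing more can be done
None
```

All three stoppers were pressed home in order (small, middle, large) with under 10 N each by about 22 s on the robot's clock; the last pictures show the jars, vials, dish and beaker unmoved, and the job is handed in.

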